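Hang the rasps on the sloping tool rack

ROBOT

A 7-joint arm with a two-finger parallel gripper is mounted at the origin on the work surface. World frame = base frame: x ahead of the robot, y to its left, z up, the work surface at z = 0. Lengths are in m, angles in rad, forces in N, time in s.
With the tool pointing down it reaches from about 0.4 to 0.875 m from the base axis. Payload 6.5 kg.
Tool frame: the origin (TCP) lies at the very end of the fingers, on their centre line; the grasp point (between the pads) lies 19 mm behind it; z points along the fingers, y is the line along which they close (so a half turn about z gives the same grasp; the last joint's range is limited). The gripper opens to 88 mm and grips with 3 to 60 N. Pads are 18 mm wide; open, the fingers measure 123 mm over their backs; the gripper's body (75 mm by 187 mm) begins 45 mm behind the grasp point.
Start: joints at [1.242, 0.536, -0.004, 1.538, 0.003, 1.067, -0.071], TCP at [0.169, -0.628, 0.218] pointing down, gripper open.
Joint ranges: [-2.7, 2.7], [-0.37, 2.16], [-1.27, 1.26], [0.24, 2.4], [-1.31, 4.45], [0.19, 1.91], [-2.76, 2.76]. Speed limits (rad/s): [2.39, 2.39, 3.14, 3.14, 3.14, 3.14, 3.14].

INTERFACE

Orientations are given as a unit quaternion [w, x, y, z].
In Python, from workcell import env gives the robot as it stands.
- The arm moves only by the tool send_rows, never from a script. Its argument "moves" is a list of rows, each a list of 2 entries, a list of its own where there are three numbers: the shift along the world's x, y, z in cm, then the turn about the world's z in degrees. In form: [[[x, y, z], turn], ...]. A call has 1 to 20 rows; each row is the pose to reach, as a shift and turn from the pose commanded when the call began; what a row does not reach only later rows make up. A row lasts 1/10 s, in which the tool goes at most 50 mm and 8.59 degrees, less where a joint would pass 70% of its speed; a pose out of reach is approached as far as the arm can. A call with a gripper value outside its range is refused whole. "jaw" is the opening, from 0 (shut) to 1 (fully open), set as the call begins (left out, the last holds). The fingers move at their own pace and stop on an object; "grip_force" is the grip in N (left out, the last holds). Time passes only in rows, so rows that repeat a pose let the fingers close. It gives the time, the measured TCP pose, the force, the opening and the grip force at its end, in the units of the state.
- env.read_state(): the state, without advancing time (a new reading comes with each control period).
- env.snapshot(name): name is "side" or "top"; returns the picture (480x640x3 uint8, red, green, blue); there is no depth.
- env.camera_info(name): a dict with "vfov" (degrees; the focal length in pixels is half the picture's height over the tangent of half this angle, whatever the lens; pixels are square), "cx", "cy" (the principal point, pixels), "view" (4x4, takes a point from world to camera coordinates). Camera axes: x right, y down, z forward; pixel columns grow to the right and rows downward; lengths in m; the calibration is good to about 2 mm. A picture is of the moment at which its call begins. camera_info takes no time and is no camera call.
- env.job_done(): hands the job in; it is judged then, once.
The state is a dict: "clock": time; "joint_positions": joint angles; "joint_vel": joint speeds; "joint_torque": joint torques, N m; "ee_pos": TCP position; "ee_rot": TCP orientation; "ft_force": force on the tool from outside, world axes, zero at the start; "torque": the same for the moment, N m; "finger_gap": finger opening in m; "grasp_force": force on a finger pad.
Only numpy, scipy, OpenCV 4.12 (cv2) and the standard library are available. Lean on these libraries where they do the work, as an engineer would, in place of code of your own. Each camera call takes 0.05 s, during which the arm holds its last target. There are 200 camera calls.

TASK

Hang the two carver's rasps from the bench on the sloping tool rack, the red-handled one on the red peg and the blue-handled one on the blue peg: the peg through the eye, the rasp lying flat on the board with its blade pointing straight down the slope. Leave the yellow-handled rasp on its peg, and do not shift or tip the two wooden figures or the roll of tape.

Things in the scene. Friction and masses are not known exactly. Their poses are not given: they have to be found in the camera images.
- rasp_red: Carver's rasp lying flat: red handle 92 x 22 wide x 16 high, x = -46 to 46; flat steel blade 18 wide, 5 thick, to x = -102; steel eye plate 34 x 34 x 10 with a round 18 mm hole centred at x = 65 (plate ends at x = 82). All mm. About 0.12 kg. Origin under the middle of the handle, on the flat underside; x along the rasp towards the eye, z out of the upper side.
- rasp_blue: Carver's rasp lying flat: blue handle 92 x 22 wide x 16 high, x = -46 to 46; flat steel blade 18 wide, 5 thick, to x = -102; steel eye plate 34 x 34 x 10 with a round 18 mm hole centred at x = 65 (plate ends at x = 82). All mm. About 0.12 kg. Origin under the middle of the handle, on the flat underside; x along the rasp towards the eye, z out of the upper side.
- red_eye (a point): Centre of the hole in the red rasp's eye plate, at the flat underside; axes as the rasp's.
- blue_eye (a point): Centre of the hole in the blue rasp's eye plate, at the flat underside; axes as the rasp's.
- red_peg (a point): Root of the red peg on its axis, at the surface of the sloping board. The peg is a red pin 9 mm across, 36 mm long, round-tipped, square to the board; a thin red plaque 45 x 18 mm is on the board just above it. z points out along the peg (35 degrees from vertical), x straight up the slope, y across the board.
- blue_peg (a point): Root of the blue peg on its axis, at the surface of the sloping board. The peg is a blue pin 9 mm across, 36 mm long, round-tipped, square to the board; a thin blue plaque 45 x 18 mm is on the board just above it. z points out along the peg (35 degrees from vertical), x straight up the slope, y across the board.
- yellow_peg (a point): Root of the yellow peg on its axis, at the surface of the sloping board. The peg is a yellow pin 9 mm across, 36 mm long, round-tipped, square to the board; a thin yellow plaque 45 x 18 mm is on the board just above it. z points out along the peg (35 degrees from vertical), x straight up the slope, y across the board. The yellow-handled rasp hangs on it.
- rack: Wooden rack fixed to the bench: board 250 mm wide, 240 mm up the slope, 35 degrees from level, lower edge 16 mm and upper edge 154 mm above the bench. Three pegs 75 mm apart in a level row, 205 mm up the slope, colours in any order. Origin on the bench under the board (lower edge x = -96 mm, upper edge x = 101 mm); x: level direction in which it rises, y along its width.
- rasp_yellow: A third rasp like the others but with a yellow handle, already hanging on the yellow peg, blade down the slope. Origin at the root of its peg; its x is the level direction in which the board rises, z vertical.
- figure_pale: Small standing pale wooden figure, 67 mm tall, foot 42 mm across. Origin under its foot.
- figure_dark: Small standing dark wooden figure, 60 mm tall, foot 46 mm across. Origin under its foot.
- tape: Roll of tape lying flat on the bench: ring 92 mm across, 72 mm inside, 24 mm high. Origin at the centre of its underside.
Things that resemble listed ones, but are neither listed nor needed, are in the scene too. Leave any green look-alike of the rasp_red alone.

How it is judged:
At the end, for the whole second after the job is handed in: Both rasps rest on the pegs of their colours: hole within 8 mm of the peg's axis each way, underside within 7 mm of the board, flat within 8 degrees, blade down the slope within 17 degrees; the yellow rasp still hangs within 15 mm of its start (x of red_eye in the frame of red_peg between -0.008 and 0.008 m and y of red_eye in the frame of red_peg between -0.008 and 0.008 m and z of red_eye in the frame of red_peg between -0.004 and 0.007 m and x of rasp_red in the frame of red_peg below -0.04 m and angle between the z axis of rasp_red and the z axis of red_peg, either way round below 0.14 rad and angle between each of rasp_red, rasp_blue's own z axis and vertical below 1.2 rad and angle between the x axis of rasp_red and the x axis of red_peg, either way round below 0.3 rad and linear speed of each of rasp_red, rasp_blue below 0.02 m/s and angular speed of each of rasp_red, rasp_blue below 0.2 rad/s and x of blue_eye in the frame of blue_peg between -0.008 and 0.008 m and y of blue_eye in the frame of blue_peg between -0.008 and 0.008 m and z of blue_eye in the frame of blue_peg between -0.004 and 0.007 m and x of rasp_blue in the frame of blue_peg below -0.04 m and angle between the z axis of rasp_blue and the z axis of blue_peg, either way round below 0.14 rad and angle between the x axis of rasp_blue and the x axis of blue_peg, either way round below 0.3 rad and distance of rasp_yellow from where it was at the start of the episode below 0.015 m); the robot touches nothing.
It fails at once if the yellow-handled rasp is moved by more than 25 mm (distance of rasp_yellow from where it was at the start of the episode above 0.025 m).
It fails at once if the pale figure is shifted by more than 20 mm or tipped (distance of figure_pale from where it was at the start of the episode above 0.02 m or angle between figure_pale's own z axis and vertical above 0.35 rad).
It fails at once if the dark figure is shifted by more than 20 mm or tipped (distance of figure_dark from where it was at the start of the episode above 0.02 m or angle between figure_dark's own z axis and vertical above 0.35 rad).
It fails at once if the roll of tape is shifted by more than 20 mm or tipped (distance of tape from where it was at the start of the episode above 0.02 m or angle between tape's own z axis and vertical above 0.35 rad).
It also fails if it takes over 59 s, if anything falls off the work surface, if the arm or the gripper's body presses on something with over 40 N, if the wrist force passes 120 N, or if a joint passes its speed limit or range.

## Working session

There is one attempt and no reset: what is moved stays moved. The work goes in short steps, Python scripts to look and compute and a tool call to move; the robot and the scene stay as the last step left them, time stands still between calls to the robot, and variables do not carry over. Pictures are saved under pics/ and viewed, at most 10 in all, crops included, and the job is handed in when it is done.

Besides the shell and the picture viewer there is one more tool, called after "Call:" by a JSON object that holds its "op" and its "data", one argument or row to a line. send_rows: Moves the arm, as the interface text tells. Its arguments: {"type":"object","properties":{"moves":{"type":"array"},"jaw":{"type":"number"},"grip_force":{"type":"number"}},"required":["moves"]}

```bash
mkdir -p pics; python3 - <<'E'
from workcell import env
import cv2
for n in("top","side"):
    im=env.snapshot(n); cv2.imwrite(f"pics/{n}0.png",im[:,:,::-1]); i=env.camera_info(n); print(n,i["vfov"],i["cx"],i["cy"],i["view"], {k:v for k,v in i.items() if k not in("vfov","cx","cy","view")})
s=env.read_state();print(s)
E
```

```text
top 56.59376055072017 318.506931994243 248.70821585304552 [[ 0.02586781 -0.99965768 -0.0039209   0.07651645]
 [-0.99144085 -0.0251527  -0.12811081  0.49118897]
 [ 0.12796833  0.00720128 -0.99175211  0.96993267]
 [ 0.          0.          0.          1.        ]] {}
side 57.04885903959237 318.2226043784704 243.29683907724416 [[ 0.98859    -0.15021055 -0.01125175 -0.46938983]
 [-0.10377166 -0.62500418 -0.77369323  0.20091005]
 [ 0.10918449  0.76603301 -0.63346048  0.8963046 ]
 [ 0.          0.          0.          1.        ]] {}
{'clock': 0.1, 'joint_positions': array([ 1.24181688,  0.53708431, -0.00441592,  1.53874889,  0.00259958,
        1.06729476, -0.07119302]), 'joint_vel': array([ 1.37564166e-03, -1.51970783e-03,  7.94396041e-04, -2.28454770e-03,
        2.62460426e-04,  6.39450354e-05,  1.97767111e-03]), 'joint_torque': array([ 1.39248055e-03, -5.72077954e+01,  9.93045196e-01, -2.52233541e+01,
       -5.63125382e-02,  1.33519343e-02,  1.53247441e-05]), 'ee_pos': array([ 0.16867112, -0.62714059,  0.21744079]), 'ee_rot': array([-7.47581165e-04,  9.91376631e-01,  1.31041179e-01, -1.61599882e-04]), 'ft_force': array([ 0.22647164, -0.3307247 ,  0.43278864]), 'torque': array([ 0.01753683,  0.04551312, -0.02917083]), 'grasp_force': 0.0, 'finger_gap': 0.08818684789892518}
```

View pics/top0.png

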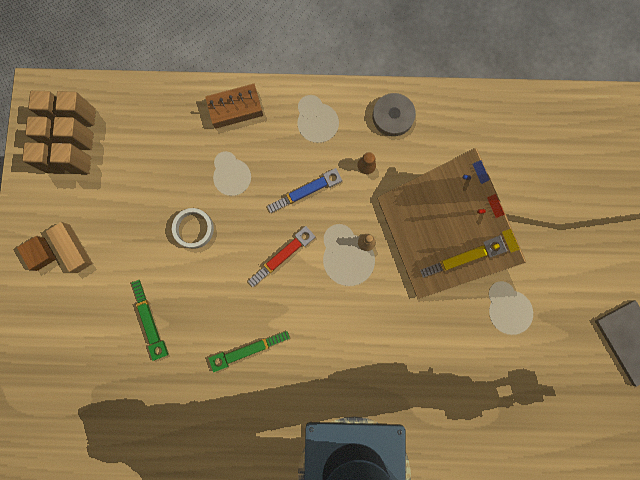

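View pics/side0.png

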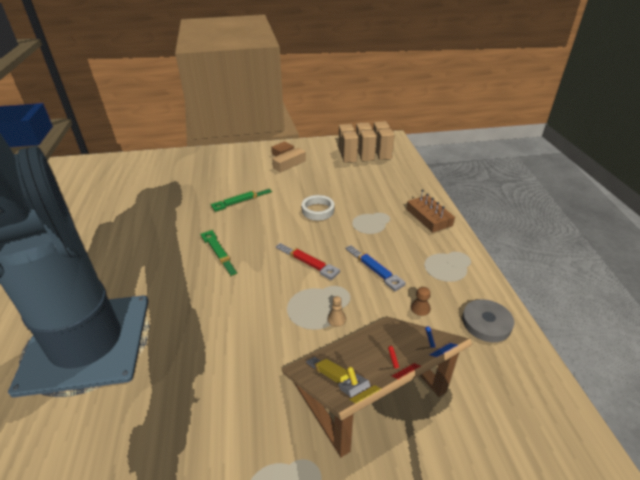

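The top view shows the red rasp with its eye at about (307,237) and the blue rasp with its eye at about (333,178). The figures are dark (368,162) and pale (368,242), and the tape is at (191,229). The rack rises to the right, with blue (466,178), red (481,212) and yellow pegs from top to bottom.

What could be mistaken for the targets: the red-handled rasp (285,255) is wanted; the blue-handled one (308,190) is wanted. The green ones (148,320) and (248,350) are look-alikes to leave, and the yellow one (465,258) stays. I'll check this in a close crop.

```bash
python3 - <<'E'
import cv2
im=cv2.imread("pics/top0.png")
c=im[140:300,240:400];cv2.imwrite("pics/c_rasps.png",cv2.resize(c,None,fx=3.75,fy=3.75,interpolation=cv2.INTER_CUBIC))
a=cv2.resize(im[150:270,430:530],None,fx=4,fy=4,interpolation=cv2.INTER_CUBIC)
s=cv2.imread("pics/side0.png");b=cv2.resize(s[310:430,370:470],None,fx=4,fy=4,interpolation=cv2.INTER_CUBIC)
cv2.imwrite("pics/c_pegs.png",cv2.hconcat([a,b]))
E
```

```text
(no output)
```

View pics/c_rasps.png

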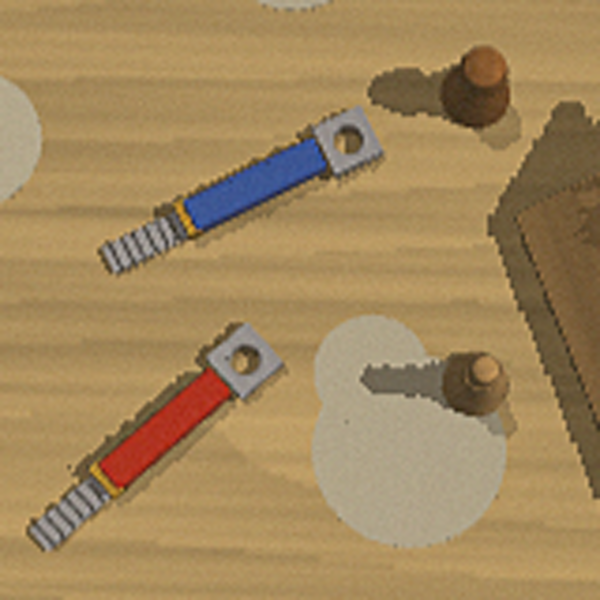

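View pics/c_pegs.png

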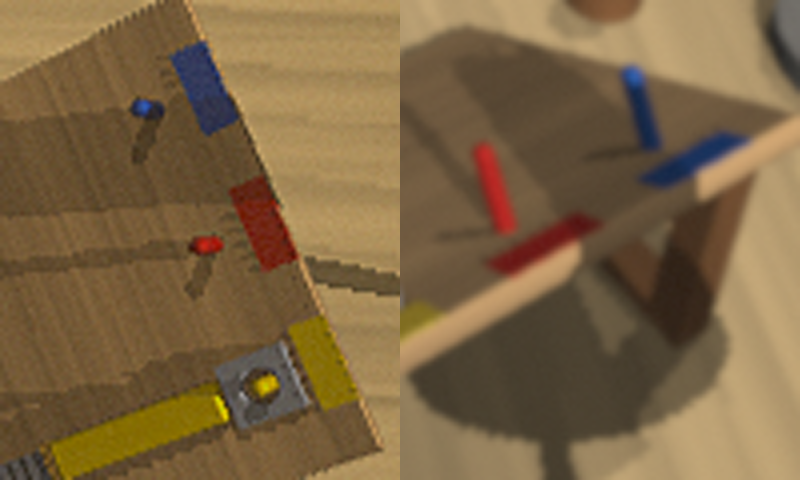

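The crop confirms the red- and blue-handled rasps. I read the red eye at (305.3,236) with its blade end at (250.4,283), and the blue eye at (333.1,177.2) with its blade end at (270,209.3). The peg crop shows the order blue, red, yellow, with the red and blue pegs free.

```bash
cat > h.py <<'E'
import numpy as np
from workcell import env
from scipy.optimize import least_squares
C={n:env.camera_info(n) for n in("top","side")}
def proj(n,P):
    c=C[n];V=np.array(c["view"]);p=np.atleast_2d(P)@V[:3,:3].T+V[:3,3]
    f=240/np.tan(np.radians(c["vfov"]/2)); return p[:,:2]/p[:,2:]*f+[c["cx"],c["cy"]]
def rays(n,u):
    c=C[n];V=np.array(c["view"]);R=V[:3,:3];f=240/np.tan(np.radians(c["vfov"]/2))
    d=R.T@np.array([(u[0]-c["cx"])/f,(u[1]-c["cy"])/f,1]); return -R.T@V[:3,3],d
def plane(n,u,z):
    o,d=rays(n,u); return o+d*(z-o[2])/d[2]
a=np.radians(35)
def slope(s,y,h): # rack frame point
    return np.array([-.096+s*np.cos(a)-h*np.sin(a),y,.016+s*np.sin(a)+h*np.cos(a)])
def rack2w(q,P):
    c,s=np.cos(q[2]),np.sin(q[2]); P=np.atleast_2d(P)
    return P@np.array([[c,-s,0],[s,c,0],[0,0,1]]).T+[q[0],q[1],0]
E
python3 - <<'E'
from h import *
L=[("top",(.205,.075,.034),(466,176.3)),("top",(.205,.075,0.002),(469.3,177.3)),("top",(.205,0,.034),(480.5,211.2)),("top",(.205,0,.002),(484.3,211.1)),
("side",(.205,.075,.036),(428,327)),("side",(.205,.075,0),(433.2,347)),("side",(.205,0,.036),(390.5,346)),("side",(.205,0,0),(397,368)),
("top",(.24,.125,0),(475.7,150)),("top",(.24,-.125,0),(525.5,261.7)),("top",(0,.125,0),(377.3,197.9)),("top",(0,-.125,0),(416.5,297))]
def res(q): return np.concatenate([proj(n,rack2w(q,slope(*s)))[0]-u for n,s,u in L])
r=least_squares(res,[.65,-.3,-1.2],loss="soft_l1")
print(r.x,np.degrees(r.x[2])); print(r.fun.reshape(-1,2).round(1))
for k,y in(("blue",.075),("red",0)):
    print(k,"root",rack2w(r.x,slope(.205,y,0))[0].round(4),"tip",rack2w(r.x,slope(.205,y,.036))[0].round(4))
n=rack2w(r.x,[1,0,0])[0]-rack2w(r.x,[0,0,0])[0];print("uphill",n.round(3))
for k,e,t in(("red",(305.3,236.2),(250.4,283.2)),("blue",(333.1,177.2),(270,209.3))):
    E=plane("top",e,.010);T=plane("top",t,.004);d=E-T
    print(k,"eye",E.round(4),"len",np.hypot(*d[:2]).round(4),"dir",np.degrees(np.arctan2(d[1],d[0])).round(1))
for k,u,z in(("pale",(367,243),.04),("dark",(367,163),.035)):print(k,plane("top",u,z).round(3))
from scipy.spatial.transform import Rotation as R
s=env.read_state();q=s["ee_rot"];M=R.from_quat(np.r_[q[1:],q[0]]).as_matrix();print("tool y dir",np.degrees(np.arctan2(M[1,1],M[0,1])),M[:,2])
# side-view check of rasp eyes
for k,u in(("red",(331,270.5)),("blue",(396.5,281.5))):print(k,"side eye",plane("side",u,.01).round(4))
E
```

```text
[ 0.5356001  -0.17909048 -1.19222262] -68.30932444008958
[[-0.9  0.3]
 [-0.1 -0.1]
 [-0.8 -0. ]
 [-0.8 -0.2]
 [-0.2  0. ]
 [ 0.5  0.5]
 [-0.1  0.5]
 [-0.2 -0.3]
 [ 0.6 -2.8]
 [ 0.4  0.7]
 [-0.1 -1.3]
 [ 0.9  1.5]]
blue root [ 0.6319 -0.2182  0.1336] tip [ 0.6242 -0.199   0.1631]
red root [ 0.5622 -0.2459  0.1336] tip [ 0.5546 -0.2267  0.1631]
uphill [ 0.37  -0.929  0.   ]
red eye [0.5202 0.1204 0.01  ] len 0.1654 dir -47.8
blue eye [0.6617 0.0594 0.01  ] len 0.1657 dir -61.5
pale [ 0.504 -0.019  0.04 ]
dark [ 0.69  -0.017  0.035]
tool y dir -74.94047657656367 [-5.16340528e-04  1.43991652e-03 -9.99998830e-01]
red side eye [0.5235 0.1198 0.01  ]
blue side eye [0.6646 0.0592 0.01  ]
```

Call:
{"op": "send_rows", "data": {
  "moves": [
    [[2.3,3.8,0.5],6],
    [[4.6,7.6,1],12],
    [[6.9,11.4,1.5],18],
    [[9.2,15.2,2],24],
    [[11.5,19,2.2],30],
    [[13.8,22.8,2.2],36],
    [[16.1,26.6,2.2],42],
    [[18.4,30.4,2.2],48],
    [[20.7,34.2,2.2],54],
    [[23,38,2.2],60],
    [[24.4,42,2],66],
    [[25.8,46,1],72],
    [[27.2,50,0],78],
    [[28.6,54,-1],84],
    [[30,58,-2],90],
    [[31.4,62,-4],96],
    [[32.8,66,-6],102],
    [[34.2,70,-8],108],
    [[35.2,74,-9.8],114],
    [[35.2,74.8,-9.8],117]
  ],
  "jaw": 0.7,
  "grip_force": 5
}}

```text
clock: 2.1
ee_pos: [0.5197, 0.1259, 0.1182]
ee_rot: [-0.002, 0.402, 0.916, 0.001]
ft_force: [0.2, 0.1, -0.3]
finger_gap: 0.0615
grasp_force: 0.0
```

Call:
{"op": "send_rows", "data": {
  "moves": [
    [[0,0,-3],0],
    [[0,0,-6],0],
    [[0,0,-8],0],
    [[0,0,-8],0],
    [[0,0,-8],0]
  ]
}}

```text
clock: 2.6
ee_pos: [0.5208, 0.1205, 0.0404]
ee_rot: [-0.0, 0.406, 0.914, -0.0]
ft_force: [0.9, -0.5, 0.8]
finger_gap: 0.0612
grasp_force: 0.0
```

```bash
python3 - <<'E'
from h import *
import cv2
from scipy.spatial.transform import Rotation as R
im=env.snapshot("top");cv2.imwrite("pics/t1.png",cv2.resize(im[180:300,240:400,::-1],None,fx=4,fy=4,interpolation=cv2.INTER_CUBIC))
s=env.read_state();q=s["ee_rot"];M=R.from_quat(np.r_[q[1:],q[0]]).as_matrix();print(s["clock"],s["ee_pos"],np.degrees(np.arctan2(M[1,1],M[0,1])))
E
```

```text
2.65 [0.52140328 0.1206044  0.04105085] 42.060156684921644
```

Call:
{"op": "send_rows", "data": {
  "moves": [
    [[0,0,-2],0],
    [[0,0,-3],0],
    [[0,0,-3.7],0],
    [[0,0,-3.7],0],
    [[0,0,-3.7],0]
  ]
}}

```text
clock: 3.15
ee_pos: [0.5211, 0.1205, 0.0037]
ee_rot: [0.0, 0.406, 0.914, 0.0]
ft_force: [-0.1, 0.6, -0.5]
finger_gap: 0.0615
grasp_force: 0.0
```

Call:
{"op": "send_rows", "data": {
  "moves": [
    [[0,0,0],0],
    [[0,0,0],0],
    [[0,0,0],0],
    [[0,0,0],0],
    [[0,0,0],0],
    [[0,0,0],0],
    [[0,0,0],0]
  ],
  "jaw": 0,
  "grip_force": 5
}}

```text
clock: 3.85
ee_pos: [0.5209, 0.1203, 0.0032]
ee_rot: [0.0, 0.406, 0.914, 0.0]
ft_force: [-0.6, -0.1, 0.2]
finger_gap: 0.0081
grasp_force: 0.0
```

```bash
python3 - <<'E'
from h import *
import cv2
a=env.snapshot("top")[190:290,240:340,::-1];b=env.snapshot("side")[200:300,270:370,::-1]
cv2.imwrite("pics/g1.png",cv2.resize(cv2.hconcat([a,b]),None,fx=4,fy=4,interpolation=cv2.INTER_CUBIC))
s=env.read_state();print(s["finger_gap"],s["grasp_force"],s["ee_pos"],proj("top",[s["ee_pos"]]),proj("side",[s["ee_pos"]]))
E
```

```text
0.0009930276021812374 0.0 [0.52084265 0.12031889 0.00320259] [[305.44688884 236.36728114]] [[329.81983748 272.57845091]]
```

View pics/g1.png

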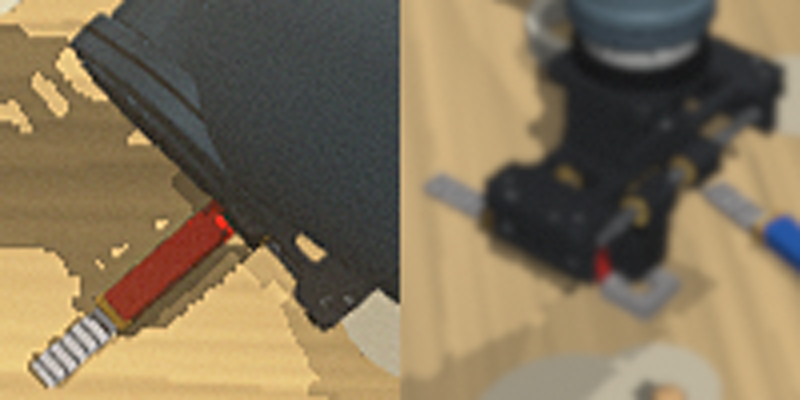

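The fingers shut to 1 mm around the eye plate, and the rasp did not move (its blade end is still at (250.5,283.7)). So the pads seem to act above the 10 mm plate. I'll grip the 16 mm handle near its eye end instead.

Call:
{"op": "send_rows", "data": {
  "moves": [
    [[0,0,2],0],
    [[0,0,4],0],
    [[0,0,4],0],
    [[-1.1,1.2,4],0],
    [[-2.2,2.4,4],0],
    [[-2.2,2.4,3],0],
    [[-2.2,2.4,1],0],
    [[-2.2,2.4,0],0],
    [[-2.2,2.4,-0.2],0],
    [[-2.2,2.4,-0.2],0]
  ],
  "jaw": 0.6
}}

```text
clock: 4.95
ee_pos: [0.4987, 0.1439, 0.0006]
ee_rot: [-0.0, 0.406, 0.914, -0.0]
ft_force: [-0.3, -0.4, -0.1]
finger_gap: 0.053
grasp_force: 0.0
```

Call:
{"op": "send_rows", "data": {
  "moves": [
    [[0,0,0],0],
    [[0,0,0],0],
    [[0,0,0],0],
    [[0,0,0],0],
    [[0,0,0],0],
    [[0,0,0],0]
  ],
  "jaw": 0,
  "grip_force": 5
}}

```text
clock: 5.55
ee_pos: [0.4989, 0.1443, 0.0013]
ee_rot: [0.0, 0.406, 0.914, 0.0]
ft_force: [0.2, -0.2, 0.2]
finger_gap: 0.0068
grasp_force: 0.0
```

```bash
python3 - <<'E'
from h import *
import cv2
b=env.snapshot("side")[205:305,260:360,::-1];cv2.imwrite("pics/x.png",b)
s=env.read_state();print(s["finger_gap"],s["grasp_force"],s["ee_pos"],s["joint_positions"],proj("side",[s["ee_pos"]]))
E
```

```text
0.002781206035578561 0.0 [0.49883674 0.14431249 0.00125698] [ 0.03597703  0.73085742 -0.52080942  1.97226388  0.62639198  0.60250483
 -0.17119053] [[319.08191188 267.43687178]]
```

Call:
{"op": "send_rows", "data": {
  "moves": [
    [[0,0,3],0],
    [[0,0,6],0],
    [[0,0,6],0],
    [[0,0,6],0]
  ]
}}

```text
clock: 6.0
ee_pos: [0.4992, 0.1442, 0.0615]
ee_rot: [0.001, 0.406, 0.914, 0.0]
ft_force: [-0.0, 0.4, -1.1]
finger_gap: 0.0006
grasp_force: 0.0
```

```bash
python3 - <<'E'
from h import *
import cv2
b=env.snapshot("side")[205:305,260:360,::-1]
cv2.imwrite("pics/g2.png",cv2.resize(cv2.hconcat([cv2.imread("pics/x.png"),b]),None,fx=4,fy=4,interpolation=cv2.INTER_CUBIC))
s=env.read_state();print(s["finger_gap"],s["grasp_force"],s["ee_pos"],(proj("side",[s["ee_pos"]])-[260,205])*4+[400,0])
E
```

```text
0.00034368198495733464 0.0 [0.49855769 0.1439416  0.06072392] [[634.91923703 174.30986536]]
```

View pics/g2.png

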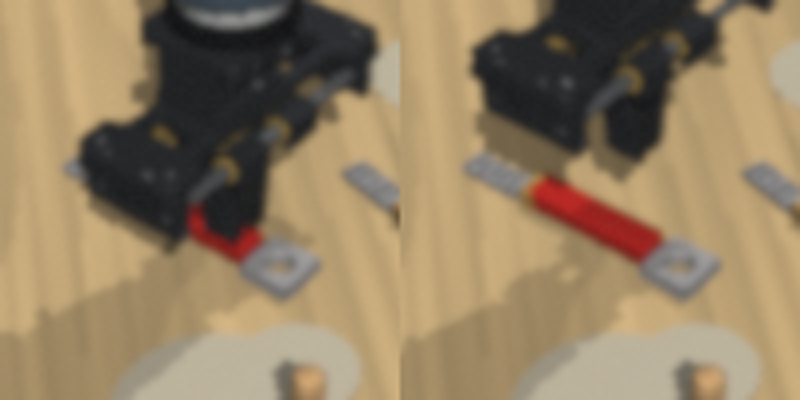

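The fingertips look 10–15 mm higher than the reported TCP, because the finger bottom sits above the red handle. I'll open, go lower in small steps and watch the force.

Call:
{"op": "send_rows", "data": {
  "moves": [
    [[0,0,-3],0],
    [[0,0,-5],0],
    [[0,0,-6],0],
    [[0,0,-6.6],0],
    [[0,0,-6.6],0],
    [[0,0,-6.6],0]
  ],
  "jaw": 0.5
}}

```text
clock: 6.65
ee_pos: [0.4989, 0.1445, -0.0048]
ee_rot: [-0.0, 0.406, 0.914, -0.0]
ft_force: [-0.5, -1.1, 0.7]
finger_gap: 0.0435
grasp_force: 0.0
```

Call:
{"op": "send_rows", "data": {
  "moves": [
    [[0,0,-0.3],0],
    [[0,0,-0.6],0],
    [[0,0,-0.6],0]
  ]
}}

```text
clock: 6.95
ee_pos: [0.4986, 0.1441, -0.0112]
ee_rot: [-0.0, 0.406, 0.914, -0.0]
ft_force: [0.6, 0.3, 1.0]
finger_gap: 0.0442
grasp_force: 0.0
```

Call:
{"op": "send_rows", "data": {
  "moves": [
    [[0,0,-0.2],0],
    [[0,0,-0.4],0],
    [[0,0,-0.4],0]
  ]
}}

```text
clock: 7.25
ee_pos: [0.4987, 0.1443, -0.015]
ee_rot: [-0.0, 0.406, 0.914, -0.0]
ft_force: [-0.3, 0.2, -0.6]
finger_gap: 0.044
grasp_force: 0.0
```

Call:
{"op": "send_rows", "data": {
  "moves": [
    [[0,0,-0.15],0],
    [[0,0,-0.3],0],
    [[0,0,-0.3],0]
  ]
}}

```text
clock: 7.55
ee_pos: [0.4987, 0.1442, -0.018]
ee_rot: [-0.0, 0.406, 0.914, -0.0]
ft_force: [0.8, 0.5, -0.1]
finger_gap: 0.0442
grasp_force: 0.0
```

Call:
{"op": "send_rows", "data": {
  "moves": [
    [[0,0,-0.1],0],
    [[0,0,-0.2],0],
    [[0,0,-0.2],0]
  ]
}}

```text
clock: 7.85
ee_pos: [0.4988, 0.1443, -0.0199]
ee_rot: [-0.0, 0.406, 0.914, -0.0]
ft_force: [0.8, -1.0, 0.4]
finger_gap: 0.0441
grasp_force: 0.0
```

Call:
{"op": "send_rows", "data": {
  "moves": [
    [[0,0,-0.1],0],
    [[0,0,-0.2],0],
    [[0,0,-0.2],0]
  ]
}}

```text
clock: 8.15
ee_pos: [0.4989, 0.1443, -0.0201]
ee_rot: [0.001, 0.406, 0.914, -0.001]
ft_force: [-6.1, -3.5, 23.6]
finger_gap: 0.0442
grasp_force: 11.9
```

Contact came at reported z = −0.020, so the true tip height is reported z + 20 mm. I'll go back to the eye plate at the correct height.

Call:
{"op": "send_rows", "data": {
  "moves": [
    [[0,0,1],0],
    [[0,0,3],0],
    [[0,0,3],0],
    [[1.1,-1.2,3],0],
    [[2.2,-2.4,3],0],
    [[2.2,-2.4,3],0],
    [[2.2,-2.4,1.5],0],
    [[2.2,-2.4,0.4],0],
    [[2.2,-2.4,0.4],0],
    [[2.2,-2.4,0.4],0]
  ],
  "jaw": 0.6
}}

```text
clock: 9.15
ee_pos: [0.5196, 0.1211, -0.0189]
ee_rot: [-0.001, 0.406, 0.914, -0.0]
ft_force: [0.2, 0.9, 0.5]
finger_gap: 0.0534
grasp_force: 0.0
```

Call:
{"op": "send_rows", "data": {
  "moves": [
    [[0,0,0],0],
    [[0,0,0],0],
    [[0,0,0],0],
    [[0,0,0],0],
    [[0,0,0],0]
  ],
  "jaw": 0,
  "grip_force": 5
}}

```text
clock: 9.65
ee_pos: [0.5208, 0.1203, -0.0178]
ee_rot: [-0.0, 0.406, 0.914, -0.0]
ft_force: [0.3, 0.3, -0.7]
finger_gap: 0.0338
grasp_force: 5.0
```

Call:
{"op": "send_rows", "data": {
  "moves": [
    [[0,0,1],0],
    [[0,0,2],0],
    [[0,0,3],0],
    [[0,0,4],0],
    [[0,0,5],0],
    [[0,0,6],0],
    [[0,0,7],0],
    [[0,0,8.5],0],
    [[0,0,10],0],
    [[0,0,12],0],
    [[0,0,14],0],
    [[0,0,16],0],
    [[0,0,18],0],
    [[0,0,20],0],
    [[0,0,22],0],
    [[0,0,23],0],
    [[0,0,23],0]
  ]
}}

```text
clock: 11.35
ee_pos: [0.5216, 0.1206, 0.2138]
ee_rot: [0.001, 0.406, 0.914, 0.001]
ft_force: [0.2, 0.4, -1.3]
finger_gap: 0.0341
grasp_force: 5.0
```

```bash
python3 - <<'E'
from h import *
import cv2
s=env.read_state();P=s["ee_pos"];print(s["finger_gap"],s["grasp_force"],P)
a=env.snapshot("top")[180:330,200:350,::-1];b=env.snapshot("side")[130:280,220:370,::-1]
cv2.imwrite("pics/g3.png",cv2.resize(cv2.hconcat([a,b]),None,fx=2.66,fy=2.66,interpolation=cv2.INTER_CUBIC))
e=P+[0,0,.024]
for p in(0,20,35,50,70):
    d=np.array([.672*np.cos(np.radians(p)),-.741*np.cos(np.radians(p)),np.sin(np.radians(p))])
    for n,o,k in(("top",[200,180],0),("side",[220,130],400)): print(p,n,((proj(n,[e,e-.111*d,e-.167*d])-o)*2.66+[k,0]).round(0).tolist())
E
```

```text
0.034075064180287246 4.9999746680259705 [0.52164454 0.12064211 0.2138456 ]
0 top [[269.0, 95.0], [142.0, 201.0], [77.0, 256.0]]
0 side [[695.0, 154.0], [586.0, 108.0], [536.0, 87.0]]
20 top [[269.0, 95.0], [158.0, 201.0], [105.0, 252.0]]
20 side [[695.0, 154.0], [595.0, 151.0], [550.0, 150.0]]
35 top [[269.0, 95.0], [177.0, 193.0], [135.0, 238.0]]
35 side [[695.0, 154.0], [608.0, 183.0], [570.0, 195.0]]
50 top [[269.0, 95.0], [200.0, 180.0], [170.0, 217.0]]
50 side [[695.0, 154.0], [627.0, 212.0], [597.0, 238.0]]
70 top [[269.0, 95.0], [236.0, 154.0], [223.0, 180.0]]
70 side [[695.0, 154.0], [658.0, 245.0], [642.0, 286.0]]
```

View pics/g3.png

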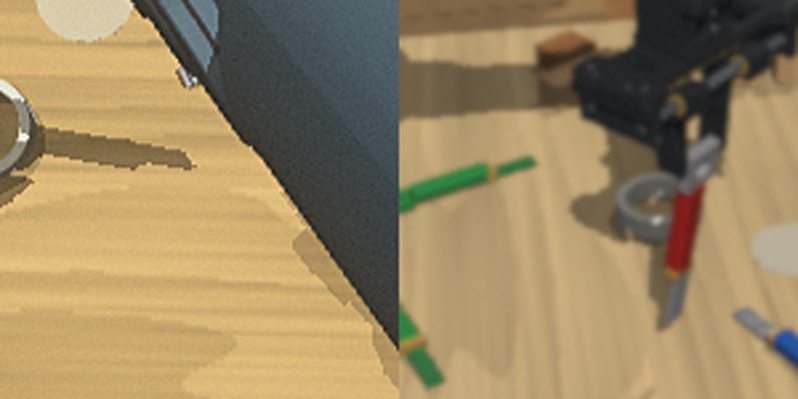

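The rasp now hangs nearly vertically from the grip, with the eye at crop (703,155) and the tip at (668,322). So I'll let its tip land on the board and draw the eye uphill to the peg, which lays it along the slope.

Call:
{"op": "send_rows", "data": {
  "moves": [
    [[0,0,2],0],
    [[0,0,4],0],
    [[0,0,6],0],
    [[0,-1,6],-2],
    [[0,-3,6],-4],
    [[0,-5.5,6],-7],
    [[-0.1,-8,6],-10],
    [[-0.1,-10.5,6],-13],
    [[-0.1,-13,6],-16],
    [[-0.2,-15.5,6],-18],
    [[-0.2,-18,6],-20.4],
    [[-0.2,-20.5,6],-20.4],
    [[-0.3,-23,6],-20.4],
    [[-0.3,-25,6],-20.4],
    [[-0.3,-25.6,6],-20.4],
    [[-0.3,-25.6,5],-20.4],
    [[-0.3,-25.6,3],-20.4],
    [[-0.3,-25.6,1],-20.4],
    [[-0.3,-25.6,0],-20.4],
    [[-0.3,-25.6,0],-20.4]
  ]
}}

```text
clock: 13.45
ee_pos: [0.5165, -0.1344, 0.2103]
ee_rot: [-0.002, 0.561, 0.828, -0.0]
ft_force: [0.5, -0.6, -1.0]
finger_gap: 0.0338
grasp_force: 5.0
```

```bash
python3 - <<'E'
from h import *
from scipy.spatial.transform import Rotation as R
s=env.read_state();q=s["ee_rot"];M=R.from_quat(np.r_[q[1:],q[0]]).as_matrix();print(s["clock"],s["ee_pos"],np.degrees(np.arctan2(M[1,1],M[0,1])),s["ft_force"],s["finger_gap"],s["joint_positions"].round(2))
E
```

```text
13.45 [ 0.51654838 -0.13436764  0.21029627] 21.741460615654027 [ 0.46019326 -0.59134616 -0.9907598 ] 0.03378083776390719 [ 0.63  0.41 -0.59  1.83  0.27  0.99  0.31]
```

Call:
{"op": "send_rows", "data": {
  "moves": [
    [[0.3,-0.8,-0.9],0],
    [[0.6,-1.6,-1.8],0],
    [[1,-2.4,-2.4],0],
    [[1.3,-3.2,-2.9],0],
    [[1.6,-4,-3.4],0],
    [[2,-4.9,-3.9],0],
    [[2.3,-5.7,-4.4],0],
    [[2.7,-6.6,-4.9],0],
    [[3,-7.4,-5.4],0],
    [[3.4,-8.3,-6],0],
    [[3.4,-8.3,-6],0],
    [[3.4,-8.3,-6],0]
  ]
}}

```text
clock: 14.65
ee_pos: [0.5518, -0.2186, 0.152]
ee_rot: [-0.0, 0.562, 0.827, 0.0]
ft_force: [-0.0, -0.1, -0.9]
finger_gap: 0.0337
grasp_force: 5.0
```

```bash
cat > look.py <<'E'
from h import *
import cv2,sys
def look(name,o1,o2,w,h,f):
    s=env.read_state();P=s["ee_pos"];print(s["clock"],s["finger_gap"],s["grasp_force"],P,s["ft_force"])
    a=env.snapshot("top")[o1[1]:o1[1]+h,o1[0]:o1[0]+w,::-1];b=env.snapshot("side")[o2[1]:o2[1]+h,o2[0]:o2[0]+w,::-1]
    cv2.imwrite("pics/"+name,cv2.resize(cv2.hconcat([a,b]),None,fx=f,fy=f,interpolation=cv2.INTER_CUBIC))
    e=P+[0,0,.023];u=np.array([.370,-.929,0])
    for p in(25,35,45,55):
        d=u*np.cos(np.radians(p))+[0,0,np.sin(np.radians(p))]
        for n,o,k in(("top",o1,0),("side",o2,w*f)): print(p,n,((proj(n,[e,e-.019*d,e-.111*d,e-.167*d])-o)*f+[k,0]).round(0).tolist())
E
python3 -c "
from look import *
look('g4.png',(370,140),(290,270),170,150,2.35)"
```

```text
14.65 0.03365353465485088 5.000190194696188 [ 0.55178447 -0.2186217   0.15199536] [-0.04415096 -0.05214808 -0.93239616]
25 top [[253.0, 167.0], [230.0, 176.0], [126.0, 218.0], [67.0, 242.0]]
25 side [[629.0, 159.0], [613.0, 149.0], [542.0, 107.0], [505.0, 85.0]]
35 top [[253.0, 167.0], [231.0, 176.0], [132.0, 218.0], [77.0, 241.0]]
35 side [[629.0, 159.0], [614.0, 153.0], [548.0, 130.0], [514.0, 118.0]]
45 top [[253.0, 167.0], [232.0, 176.0], [141.0, 216.0], [91.0, 237.0]]
45 side [[629.0, 159.0], [615.0, 158.0], [556.0, 154.0], [526.0, 152.0]]
55 top [[253.0, 167.0], [234.0, 176.0], [153.0, 212.0], [109.0, 232.0]]
55 side [[629.0, 159.0], [617.0, 163.0], [567.0, 178.0], [541.0, 186.0]]
```

View pics/g4.png

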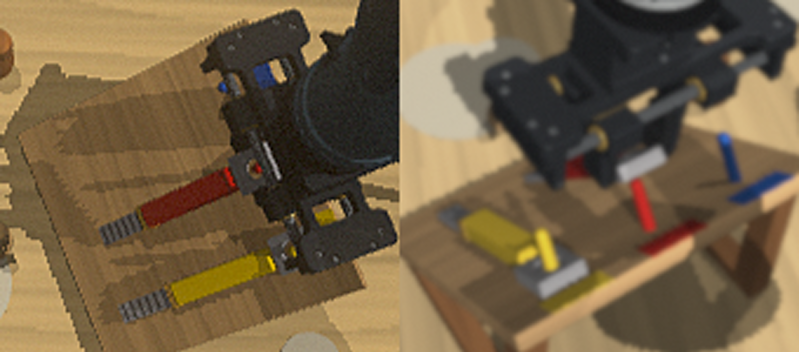

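The top crop shows the red peg tip inside the eye at (256,169). The blade tip rests on the board at (102,234), with a pitch of about 52°. Next I go down along the peg axis.

Call:
{"op": "send_rows", "data": {
  "moves": [
    [[0.1,-0.25,-0.4],0],
    [[0.2,-0.5,-0.8],0],
    [[0.3,-0.75,-1.2],0],
    [[0.4,-1,-1.6],0],
    [[0.5,-1.3,-2],0],
    [[0.6,-1.55,-2.4],0],
    [[0.7,-1.8,-2.8],0],
    [[0.7,-1.8,-2.8],0]
  ]
}}

```text
clock: 15.55
ee_pos: [0.5586, -0.237, 0.1235]
ee_rot: [-0.0, 0.562, 0.827, -0.0]
ft_force: [-0.4, 0.0, -0.8]
finger_gap: 0.0338
grasp_force: 5.0
```

Call:
{"op": "send_rows", "data": {
  "moves": [
    [[0.1,-0.1,-0.15],0],
    [[0.1,-0.2,-0.3],0],
    [[0.1,-0.2,-0.3],0]
  ]
}}

```text
clock: 15.85
ee_pos: [0.5599, -0.2387, 0.1211]
ee_rot: [-0.0, 0.562, 0.827, 0.0]
ft_force: [0.5, -0.4, -1.8]
finger_gap: 0.034
grasp_force: 5.0
```

Call:
{"op": "send_rows", "data": {
  "moves": [
    [[0,0,0],0],
    [[0,0,0],0],
    [[0,0,0],0],
    [[0,0,1],0],
    [[0,0,3],0],
    [[0,0,6],0],
    [[0,0,10],0],
    [[0,0,10],0],
    [[0,2,10],0],
    [[0,6,10],0],
    [[0,10,10],0],
    [[0,14,10],0],
    [[0,14,10],0]
  ],
  "jaw": 0.53
}}

```text
clock: 17.15
ee_pos: [0.5601, -0.0913, 0.2222]
ee_rot: [-0.0, 0.558, 0.83, 0.002]
ft_force: [0.9, -0.1, 0.2]
finger_gap: 0.0468
grasp_force: 0.0
```

```bash
python3 - <<'E'
from look import *
print(env.read_state()["clock"])
a=env.snapshot("top")[150:290,370:530,::-1];b=env.snapshot("side")[290:430,300:460,::-1]
cv2.imwrite("pics/g5.png",cv2.resize(cv2.hconcat([a,b]),None,fx=2.5,fy=2.5,interpolation=cv2.INTER_CUBIC))
E
```

```text
17.15
```

View pics/g5.png

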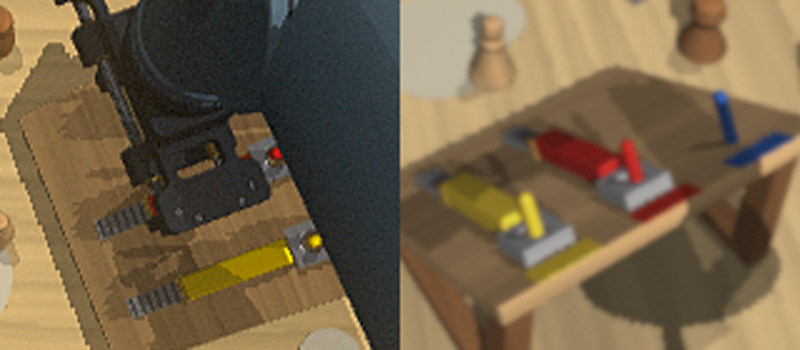

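Red hangs correctly: flat, parallel to the yellow rasp, with its peg through the eye at side crop (632,160). Next is blue.

Call:
{"op": "send_rows", "data": {
  "moves": [
    [[2,3,0],2],
    [[4,6,0],4],
    [[6,9,0],6.8],
    [[8,12,0],6.8],
    [[10.2,15.8,0],6.8],
    [[10.2,15.8,-3],6.8],
    [[10.2,15.8,-7],6.8],
    [[10.2,15.8,-11],6.8],
    [[10.2,15.8,-15],6.8],
    [[10.2,15.8,-18],6.8],
    [[10.2,15.8,-19],6.8],
    [[10.2,15.8,-19],6.8],
    [[10.2,15.8,-19],6.8]
  ],
  "jaw": 0.6
}}

```text
clock: 18.55
ee_pos: [0.6632, 0.0589, 0.0327]
ee_rot: [0.001, 0.512, 0.859, 0.001]
ft_force: [0.2, 0.5, 0.2]
finger_gap: 0.053
grasp_force: 0.0
```

Call:
{"op": "send_rows", "data": {
  "moves": [
    [[0,0,-2],0],
    [[0,0,-3.5],0],
    [[0,0,-4.5],0],
    [[0,0,-4.9],0],
    [[0,0,-4.9],0],
    [[0,0,-4.9],0]
  ]
}}

```text
clock: 19.15
ee_pos: [0.6622, 0.0595, -0.0175]
ee_rot: [0.0, 0.512, 0.859, 0.0]
ft_force: [0.0, 0.3, 0.4]
finger_gap: 0.0528
grasp_force: 0.0
```

Call:
{"op": "send_rows", "data": {
  "moves": [
    [[0,0,0],0],
    [[0,0,0],0],
    [[0,0,0],0],
    [[0,0,0],0],
    [[0,0,0],0]
  ],
  "jaw": 0,
  "grip_force": 5
}}

```text
clock: 19.65
ee_pos: [0.6623, 0.0594, -0.0173]
ee_rot: [0.0, 0.512, 0.859, 0.0]
ft_force: [0.7, -0.3, 2.9]
finger_gap: 0.034
grasp_force: 5.0
```

Call:
{"op": "send_rows", "data": {
  "moves": [
    [[0,0,1],0],
    [[0,0,2],0],
    [[0,0,3],0],
    [[0,0,4],0],
    [[0,0,5],0],
    [[0,0,6],0],
    [[0,0,7],0],
    [[0,0,8.5],0],
    [[0,0,10],0],
    [[0,0,12],0],
    [[0,0,14],0],
    [[0,0,16],0],
    [[0,0,18],0],
    [[0,0,20],0],
    [[0,0,22],0],
    [[0,0,24],0],
    [[0,0,26],0],
    [[0,0,28],0],
    [[0,0,29],0],
    [[0,0,29],0]
  ]
}}

```text
clock: 21.65
ee_pos: [0.6626, 0.0596, 0.2742]
ee_rot: [0.001, 0.512, 0.859, 0.001]
ft_force: [-0.4, -1.0, -1.5]
finger_gap: 0.0338
grasp_force: 5.0
```

Call:
{"op": "send_rows", "data": {
  "moves": [
    [[-0.3,-0.7,0],-1],
    [[-1,-2.4,0],-2],
    [[-2,-4.6,0],-4],
    [[-3,-6.8,0],-6],
    [[-4,-9,0],-6.8],
    [[-5,-11.2,0],-6.8],
    [[-6,-13.4,0],-6.8],
    [[-7,-15.8,0],-6.8],
    [[-7.4,-16.7,0],-6.8],
    [[-7.4,-16.7,-1],-6.8],
    [[-7.4,-16.7,-3],-6.8],
    [[-7.4,-16.7,-5],-6.8],
    [[-7.4,-16.7,-6],-6.8],
    [[-7.4,-16.7,-6],-6.8],
    [[-7.4,-16.7,-6],-6.8]
  ]
}}

```text
clock: 23.15
ee_pos: [0.5883, -0.1069, 0.2124]
ee_rot: [0.0, 0.561, 0.828, 0.0]
ft_force: [-0.1, -0.1, -0.3]
finger_gap: 0.0339
grasp_force: 5.0
```

Call:
{"op": "send_rows", "data": {
  "moves": [
    [[0.3,-0.8,-0.9],0],
    [[0.6,-1.6,-1.8],0],
    [[1,-2.4,-2.4],0],
    [[1.3,-3.2,-2.9],0],
    [[1.6,-4,-3.4],0],
    [[2,-4.9,-3.9],0],
    [[2.3,-5.7,-4.4],0],
    [[2.7,-6.6,-4.9],0],
    [[3,-7.4,-5.4],0],
    [[3.4,-8.3,-6],0],
    [[3.4,-8.3,-6],0],
    [[3.4,-8.3,-6],0]
  ]
}}

```text
clock: 24.35
ee_pos: [0.6218, -0.1907, 0.152]
ee_rot: [-0.0, 0.562, 0.827, 0.0]
ft_force: [-0.2, -0.1, -1.4]
finger_gap: 0.0337
grasp_force: 5.0
```

```bash
python3 - <<'E'
from look import *
look('g6.png',(370,120),(310,250),160,150,2.5)
o=np.array([370,120]);r=np.array([.6319,-.2182,.1336])
print("peg tip",((proj("top",[r+.036*np.array([-.2122,.533,.819])])-o)*2.5).round())
E
```

```text
24.35 0.033650051582914405 5.000334195792675 [ 0.62180376 -0.1907288   0.15200169] [-0.16295113 -0.08837571 -1.40271221]
25 top [[231.0, 140.0], [208.0, 150.0], [100.0, 197.0], [39.0, 225.0]]
25 side [[689.0, 171.0], [670.0, 162.0], [588.0, 123.0], [545.0, 103.0]]
35 top [[231.0, 140.0], [209.0, 150.0], [107.0, 198.0], [50.0, 225.0]]
35 side [[689.0, 171.0], [671.0, 166.0], [594.0, 147.0], [554.0, 137.0]]
45 top [[231.0, 140.0], [210.0, 150.0], [117.0, 197.0], [66.0, 223.0]]
45 side [[689.0, 171.0], [672.0, 171.0], [602.0, 172.0], [566.0, 172.0]]
55 top [[231.0, 140.0], [213.0, 150.0], [130.0, 195.0], [85.0, 219.0]]
55 side [[689.0, 171.0], [675.0, 176.0], [613.0, 197.0], [582.0, 207.0]]
peg tip [[237. 141.]]
```

View pics/g6.png

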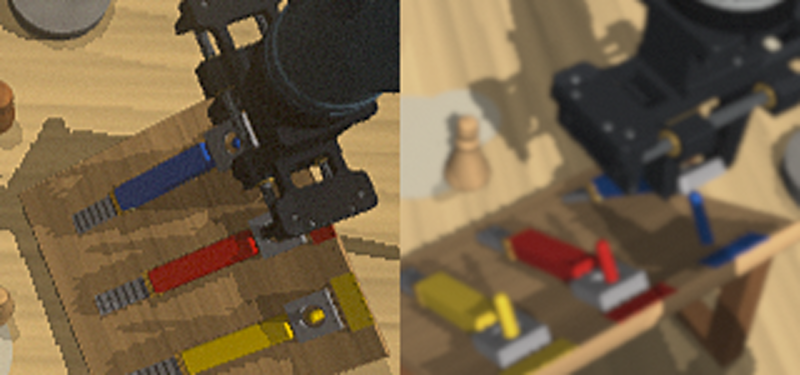

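The blue peg tip shows inside the eye at crop (236,141), and the blade lies on the board pointing down the slope. Same insertion as for red.

Call:
{"op": "send_rows", "data": {
  "moves": [
    [[0.1,-0.25,-0.4],0],
    [[0.2,-0.5,-0.8],0],
    [[0.3,-0.75,-1.2],0],
    [[0.4,-1,-1.6],0],
    [[0.5,-1.3,-2],0],
    [[0.6,-1.55,-2.4],0],
    [[0.7,-1.8,-2.8],0],
    [[0.8,-2,-3.1],0],
    [[0.8,-2,-3.1],0]
  ]
}}

```text
clock: 25.35
ee_pos: [0.6297, -0.211, 0.1206]
ee_rot: [-0.0, 0.562, 0.827, -0.0]
ft_force: [0.2, 0.1, -1.0]
finger_gap: 0.0336
grasp_force: 5.0
```

Call:
{"op": "send_rows", "data": {
  "moves": [
    [[0,0,0],0],
    [[0,0,0],0],
    [[0,0,0],0],
    [[0,0,1],0],
    [[0,0,3],0],
    [[0,0,6],0],
    [[0,0,10],0],
    [[0,0,10],0],
    [[0,2,10],0],
    [[0,6,10],0],
    [[0,10,10],0],
    [[0,14,10],0],
    [[0,18,10],0],
    [[0,22,10],0],
    [[0,26,10],0],
    [[0,30,10],0],
    [[0,33,10],0],
    [[0,33,10],0],
    [[0,33,10],0]
  ],
  "jaw": 0.53
}}

```text
clock: 27.25
ee_pos: [0.6298, 0.1196, 0.2214]
ee_rot: [0.0, 0.561, 0.828, -0.0]
ft_force: [-0.0, 0.3, -0.5]
finger_gap: 0.0466
grasp_force: 0.0
```

```bash
python3 - <<'E'
from look import *
im=env.snapshot("top");hsv=cv2.cvtColor(im,cv2.COLOR_RGB2HSV)
si=cv2.cvtColor(env.snapshot("side"),cv2.COLOR_RGB2HSV)
u=np.array([.370*np.cos(a),-.929*np.cos(a),np.sin(a)]);n=np.array([-.2122,.533,.819])
for k,r,(lo,hi) in(("red",[.5622,-.2459,.1336],(172,8)),("blue",[.6319,-.2182,.1336],(105,125))):
    for nm,H in(("top",hsv),("side",si)):
        h=H[:,:,0];m=((h>=lo)|(h<=hi)) if lo>hi else ((h>=lo)&(h<=hi))
        m=(m&(H[:,:,1]>140)&(H[:,:,2]>50)).astype(np.uint8)
        N,l,st,c=cv2.connectedComponentsWithStats(m)
        # handle predicted: hanging, eye 4.5mm downslope
        P=np.array(r)+u*(-.0045)+n*.008
        pr=proj(nm,[P-.065*u,P-.019*u,P-.111*u]);d=pr[1]-pr[2]
        print(k,nm,"pred centre",pr[0].round(1),"angle",np.degrees(np.arctan2(d[1],d[0])).round(1))
        for i in range(1,N):
            if st[i,4]>60:
                ys,xs=np.where(l==i);w,v=np.linalg.eigh(np.cov(xs,ys));v=v[:,1]*np.sign(v[0,1]);print("   blob",c[i].round(1),st[i,4],"angle",np.degrees(np.arctan2(v[1],v[0])).round(1))
s=env.read_state();print(s["clock"],s["ee_pos"],s["finger_gap"])
E
```

```text
red top pred centre [451.  224.1] angle -22.6
   blob [495.2 205.3] 217 angle 65.8
red side pred centre [372.1 352.8] angle 23.6
   blob [374.4 351.9] 537 angle 11.9
   blob [405.8 370.6] 158 angle -28.2
blue top pred centre [437.5 191.5] angle -25.0
blue side pred centre [406.9 334.8] angle 17.8
   blob [405.2 333.6] 328 angle 14.1
   blob [442.4 349.7] 70 angle -28.8
27.35 [0.63018506 0.11731091 0.22118661] 0.04688031060089311
```

Call:
{"op": "send_rows", "data": {
  "moves": [
    [[-2,3,1],0],
    [[-5,7,1],0],
    [[-9,10,1],0],
    [[-12,14,1],0],
    [[-15,18,1],0],
    [[-18,21,1],0],
    [[-18,21,1],0],
    [[-18,21,1],0],
    [[-18,21,1],0],
    [[-18,21,1],0]
  ]
}}

```text
clock: 28.35
ee_pos: [0.4515, 0.3273, 0.231]
ee_rot: [0.0, 0.563, 0.826, -0.0]
ft_force: [0.5, -0.3, -1.0]
finger_gap: 0.0471
grasp_force: 0.0
```

```bash
python3 - <<'E'
from look import *
im=env.snapshot("top");H=cv2.cvtColor(im,cv2.COLOR_RGB2HSV);h=H[:,:,0]
S=env.snapshot("side");cv2.imwrite("pics/f.png",im[:,:,::-1])
u=np.array([.370*np.cos(a),-.929*np.cos(a),np.sin(a)]);n=np.array([-.2122,.533,.819])
for k,r,m in(("red",[.5622,-.2459,.1336],(h>=172)|(h<=7)),("blue",[.6319,-.2182,.1336],(h>=105)&(h<=125)),("yellow",[.4925,-.2736,.1336],(h>=24)&(h<=33))):
    m=(m&(H[:,:,1]>130)&(H[:,:,2]>25)).astype(np.uint8);m[:, :380]=0;m[:,510:]=0;m[:140]=0;m[290:]=0
    N,l,st,c=cv2.connectedComponentsWithStats(m)
    P=np.array(r)+u*(-.0045)+n*.014
    pr=proj("top",[P-.065*u,P-.019*u,P-.111*u]);d=pr[1]-pr[2]
    print(k,"pred centre",pr[0].round(1),"angle",np.degrees(np.arctan2(d[1],d[0])).round(1))
    for i in range(1,N):
        if st[i,4]>40:
            ys,xs=np.where(l==i);w,v=np.linalg.eigh(np.cov(xs,ys));v=v[:,1]*np.sign(v[0,1]);print("   blob",c[i].round(1),st[i,4],st[i,:4],"angle",np.degrees(np.arctan2(v[1],v[0])).round(1))
old=cv2.imread("pics/top0.png")[:,:,::-1]
for nm,(x,y,w,hh) in(("tape",(165,200,55,55)),("pale",(350,225,35,35)),("dark",(355,148,35,30))):
    print(nm,"mean diff",np.abs(im[y:y+hh,x:x+w].astype(int)-old[y:y+hh,x:x+w]).mean().round(1))
E
```

```text
red pred centre [450.1 224.3] angle -22.6
   blob [495.3 205.8] 201 [487 194  17  24] angle 65.3
   blob [450.9 224.3] 453 [429 212  44  25] angle -22.4
blue pred centre [436.6 191.5] angle -25.0
   blob [420.5 199.1] 54 [416 193  10  12] angle -75.5
yellow pred centre [463.9 257.7] angle -20.1
   blob [507.  236.5] 76 [503 229   7  20] angle 80.9
   blob [464.4 257.4] 427 [443 246  44  24] angle -19.9
tape mean diff 34.2
pale mean diff 19.6
dark mean diff 17.7
```

```bash
python3 - <<'E'
from look import *
im=cv2.imread("pics/f.png");H=cv2.cvtColor(im,cv2.COLOR_BGR2HSV)
old=cv2.cvtColor(cv2.imread("pics/top0.png"),cv2.COLOR_BGR2HSV)
for t in(-.02,0,.02):
    x,y=np.array([436.6,191.5])+t*1000*np.array([.9,-.42]);print((x,y),H[int(round(y)),int(round(x))])
for nm,(x,y) in(("tape",(191,211)),("pale",(369,240)),("dark",(368,162)),("blueplaque",(481,171))):print(nm,H[y,x],old[y,x])
s=cv2.cvtColor(env.snapshot("side"),cv2.COLOR_RGB2HSV);h=s[:,:,0]
u=np.array([.370*np.cos(a),-.929*np.cos(a),np.sin(a)]);n=np.array([-.2122,.533,.819])
for k,r,m in(("red",[.5622,-.2459,.1336],(h>=172)|(h<=7)),("blue",[.6319,-.2182,.1336],(h>=105)&(h<=125)),("yellow",[.4925,-.2736,.1336],(h>=24)&(h<=33))):
    m=(m&(s[:,:,1]>130)&(s[:,:,2]>25)).astype(np.uint8);m[:300]=0;m[420:]=0
    N,l,st,c=cv2.connectedComponentsWithStats(m);P=np.array(r)+u*(-.0045)+n*.014
    print(k,"pred handle ends",proj("side",[P-.019*u,P-.111*u]).round(1).tolist(),[(st[i].tolist(),c[i].round(1).tolist()) for i in range(1,N) if st[i,4]>40])
E
```

```text
(np.float64(418.6), np.float64(199.9)) [113 134 103]
(np.float64(436.6), np.float64(191.5)) [113  95  91]
(np.float64(454.6), np.float64(183.1)) [116  96  90]
tape [ 26  26 234] [ 24  33 207]
pale [ 17 133 193] [ 17 136 169]
dark [ 15 160 151] [ 15 161 127]
blueplaque [115 111 108] [113 122  86]
red pred handle ends [[386.0, 355.9], [357.8, 343.9]] [([354, 341, 43, 22, 536], [374.6, 352.0]), ([392, 363, 28, 16, 154], [405.8, 370.5])]
blue pred handle ends [[422.3, 336.7], [391.4, 327.1]] [([389, 326, 36, 17, 335], [405.3, 333.6]), ([426, 328, 7, 14, 47], [429.1, 334.4]), ([432, 344, 22, 12, 80], [442.5, 349.6])]
yellow pred handle ends [[346.5, 376.8], [321.6, 362.0]] [([318, 360, 40, 25, 483], [337.3, 371.9]), ([352, 387, 26, 15, 121], [364.8, 393.8])]
```

```bash
python3 - <<'E'
from look import *
H=cv2.cvtColor(cv2.imread("pics/f.png"),cv2.COLOR_BGR2HSV);h=H[:,:,0]
m=((h>=108)&(h<=122)&(H[:,:,1]>75)).astype(np.uint8);m[:, :390]=0;m[:,510:]=0;m[:150]=0;m[230:]=0
N,l,st,c=cv2.connectedComponentsWithStats(m);ok=False
for i in range(1,N):
    if st[i,4]>40:
        ys,xs=np.where(l==i);w,v=np.linalg.eigh(np.cov(xs,ys));v=v[:,1]*np.sign(v[0,1]);g=np.degrees(np.arctan2(v[1],v[0]));print(c[i].round(1),st[i],g.round(1))
        ok|=abs(c[i][0]-436.6)<4 and abs(c[i][1]-191.5)<4 and abs(g+25)<5
if ok: print(env.job_done())
E
```

```text
[480.6 171.4] [473 161  16  22 187] 66.7
[436.7 191.5] [416 179  43  26 407] -25.2
the job is handed in; nothing more can be done
None
```

I hung the red and blue rasps on their pegs and handed the job in at about 28 s of the 59 s limit. In the last camera check both lay where a rasp hanging flat should, to within about 1 pixel and 0.2° in the top view, and I saw no sign that the yellow rasp, the figures or the tape had moved; the hand-in returned no verdict.

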